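# Open the lidded stock bin by its lever and ease it shut

## Robot

A 6-joint arm with a two-finger parallel gripper is mounted at the origin on the work surface. World frame = base frame: x ahead of the robot, y to its left, z up, the work surface at z = 0. Lengths are in m, angles in rad, forces in N, time in s.
With the tool pointing down it reaches from about 0.35 to 0.775 m from the base axis. Payload 5.5 kg.
Tool frame: the origin (TCP) lies at the very end of the fingers, on their centre line; the grasp point (between the pads) lies 19 mm behind it (env.grip_point_offset is the distance from the TCP to the grasp point, in m); z points along the fingers, y is the direction in which the jaws open and shut (so a half turn about z gives the same grasp; the last joint's range is limited). The gripper opens to 85 mm and grips with 20 to 120 N. Pads are 22 mm wide; open, the fingers measure 114 mm over their backs; the gripper's body (76 mm by 85 mm) begins 54 mm behind the grasp point. The pads swing forward as they close: fully open they stand 13 mm farther back than shut.
Start: joints at [-1.476, 0.313, 0.046, 1.304, 0, 1.431], TCP at [0.134, -0.559, 0.231] pointing down, gripper open.
Joint ranges: [-2.76, 2.76], [-0.86, 1.69], [-1.03, 1.26], [-2.2, 2.34], [-1.47, 1.5], [-3.14, 3.14]. Speed limits (rad/s): [2.57, 2.57, 3.14, 3.14, 3.14, 3.14].

## Interface

Orientations are given as a rotation vector (axis times angle).
In Python, from cell import env gives the robot as it stands.
- The arm moves only by the shell command python3 -m inch 'ROWS'. ROWS is JSON, a list that holds one entry, the list of rows, each a list of 7 numbers: the opening, from 0 (shut) to 1 (fully open), then the shift along the tool's x, y, z in m, then the turn, a rotation vector about the tool's x, y, z in rad. In form: [[[hand, tx, ty, tz, ax, ay, az], ...]]. A call has 1 to 8 rows; each row shifts and turns the commanded pose from where the row before left it, along the tool's axes as they then stand; what a row does not reach is not made up. A row lasts 1/12 s, in which the tool goes at most 41.7 mm and 7.16 degrees, less where a joint would pass 70% of its speed; a pose out of reach is approached as far as the arm can. A call is refused whole if a number of a shift passes 0.0417 or a number of a turn 0.125, either way. A call with a gripper value outside its range is refused whole. The fingers move at their own pace and stop on an object; the grip force is fixed at half the most. Time passes only in rows, so rows that do not move let the fingers close. It gives the time, the measured TCP pose, the force and the opening at its end, in the units of the state.
- env.observe(): the state, without advancing time (a new reading comes with each control period).
- env.read_camera(name): name is "scene" or "top" or "wrist"; returns (picture, depth): 400x640x3 uint8, red, green, blue; 400x640 float32, m along the optical axis (not along the pixel's ray), 0 where there is no reading.
- env.calibration(name): a dict with "K" (3x3 intrinsics, pixels), "extrinsics" (4x4, takes a point from world to camera coordinates); the wrist camera has in their place "tool_from_camera" (4x4, takes a point from camera to tool coordinates, whose origin is the TCP and whose axes are the flange's). Camera axes: x right, y down, z forward; pixel columns grow to the right and rows downward; lengths in m; the calibration is good to about 2 mm. The wrist camera is an equidistant fisheye: a pixel r from the principal point sees the ray r / f radians off the axis. A picture is of the moment at which its call begins: read the wrist's pose just before it. calibration takes no time and is no camera call.
- env.close_job(): hands the job in, once; it reports no verdict.
Trained networks look in the newest picture that a camera, given by its name, has taken for a name from the list of things; names that differ only in an ending like _2 or _b are one class to them, and where a whole thing is asked for, a point or a joint stands for the part that bears it (a point fixed in the world has none). Each returns a list of dicts, best first, with "score" (0 to 1); they miss things now and then, are a little off and sometimes report something else, mostly with a low value. They report only what shows in the picture. A call takes as long as a camera call.
- env.spot_in(camera, target): "rect" ([left, top, width, height] in pixels, round what is visible of it).
- env.masks_of(camera, target): "mask" (400x640 bool, what is visible of it) and "rect" ([left, top, width, height] in pixels, round what is visible of it).
The state is a dict: "clock": time; "q": joint angles; "joint_velocities": joint speeds; "joint_torque": joint torques, N m; "ee_pos": TCP position; "orientation": TCP orientation; "wrist_force": force on the tool from outside, world axes, zero at the start; "moment": the same for the moment, N m; "finger_gap": finger opening in m.
Only numpy, scipy, OpenCV 4.12 (cv2) and the standard library are available. Lean on these libraries where they do the work, as an engineer would, in place of code of your own. Each camera call takes 0.05 s, during which the arm holds its last target. There are 200 camera calls.

## Task

The shop's ceiling camera is about to count the stock in the wider of the two lidded bins: with the fingertips press that bin's front lever right down so that its lid rises fully, and keep it fully open for three seconds. Then let the lever come up slowly under the fingers so that the lid closes gently without dropping or slamming, and move clear. Do not touch the lid itself, leave the narrower bin shut, and do not lift or shift any of the loose goods.

Things in the scene. Friction and masses are not known exactly. Their poses are not given: they have to be found in the camera images.
- wide_bin: Fixed white stock bin with a flat grey lid hinged at the back, 220 mm wide (y), 170 mm deep (x) and 131 mm high - the wider of the two; origin under its centre on the counter. Its lever sticks out of the front, along its own -x. Turned up to 0.2 rad about the vertical.
- wide_pad (a point): Centre of the top face of the wider bin's black rubber press pad (34 mm along the lever, 40 mm across, 10 mm thick), at the free end of its steel lever. It lies 100 mm in front of the bin's front wall; its top is 83 mm above the counter with the lid shut and 35 mm with the lid fully open, where the lever meets its stop (48 mm of downward travel).
- wide_lever_angle (a joint): The wider bin's lever angle in rad: 0 up (lid shut), 0.4 fully down against its stop (lid fully open). A gentle return from 0.4 to 0 takes about two seconds or more.
- wide_lever: The wider bin's front lever with its press pad, 120 mm from pivot to pad centre; origin on the pivot, inside the bin, 60 mm above the counter. Pressing takes about 4 to 8 N at first and 2 to 4 N near the stop. The lid's weight pushes the pad back up, so that it follows a finger that is slowly raised.
- wide_lid: The wider bin's grey lid, a 176 x 226 x 6 mm panel; origin at the centre of its underside, 125 mm above the counter when shut; hinged 85 mm behind that, at its own +x edge (the bin's rear rim). Level when shut, tilted 1.1 rad when fully open. Linked to the lever: it turns 2.75 rad per rad of lever. No damper: it drops and slams as soon as the lever is let go.
- narrow_bin: Fixed white stock bin with a flat grey lid hinged at the back, 150 mm wide (y), 170 mm deep (x) and 131 mm high, otherwise like the wider one, with the same lever; to be left shut; origin under its centre on the counter. Its lever sticks out of the front, along its own -x. Turned up to 0.2 rad about the vertical.
- narrow_lid: The narrower bin's grey lid, a 176 x 156 x 6 mm panel; origin at the centre of its underside, 125 mm above the counter when shut; hinged 85 mm behind that, at its own +x edge (the bin's rear rim). Level when shut, tilted 1.1 rad when fully open. Linked to the lever: it turns 2.75 rad per rad of lever. No damper: it drops and slams as soon as the lever is let go.
- junction_box: Loose white junction box 75 x 75 x 41 mm, between the two levers; origin under its centre. Leave alone.
- socket_plate: Loose white socket face plate 80 x 80 x 10 mm, lying in front of the wider bin's pad; origin under its centre. Leave alone.
- tape_roll: Loose black roll of tape, 70 mm across, 19 mm high, lying in front of the narrower bin's pad; origin under its centre. Leave alone.
- power_strip: Loose white four-way socket strip 250 x 55 x 43 mm at the right; origin under its centre. Leave alone.
- cable_coil: Loose white coil of cable, 150 mm across, 50 mm high, at the left; origin under its centre. Leave alone.
- switch_carton: Loose white and green carton 100 x 75 x 70 mm at the left; origin under its centre. Leave alone.
- screwdriver: Loose screwdriver lying flat at the right; origin at its underside. Leave alone.

How it is judged:
By the outcome, as a careful person would: the job done as asked, in the order asked, and still so for the second after the job is handed in, with the robot touching nothing.
It also fails if it takes over 45 s, if anything falls off the work surface, if the arm or the gripper's body presses on something with over 40 N, if the wrist force passes 120 N, or if a joint passes its speed limit or range.

## Working session

There is one attempt and no reset: what is moved stays moved. The work goes in short steps, Python scripts to look and compute and a shell command to move; the robot and the scene stay as the last step left them, time stands still between calls to the robot, and variables do not carry over. Pictures are saved under pics/ and viewed, about 8 in all and at most 12, crops included, and the job is handed in when it is done.

```bash
mkdir -p pics; ls
cat > h.py <<'E'
from cell import env
import numpy as np, cv2
from scipy.spatial.transform import Rotation as R
def cloud(cam,depth):
    c=env.calibration(cam);K=np.array(c["K"]);E=np.array(c["extrinsics"])
    v,u=np.mgrid[:400,:640];z=depth
    p=np.stack([(u-K[0,2])/K[0,0]*z,(v-K[1,2])/K[1,1]*z,z],-1)
    return (p-E[:3,3])@E[:3,:3]
E
python3 - <<'E'
from h import *
for cam in("top","scene"):
    im,d=env.read_camera(cam); cv2.imwrite(f"pics/{cam}1.png",im[:,:,::-1])
    P=cloud(cam,d)
    for t in("wide_pad","wide_bin","wide_lid","narrow_lid","narrow_bin","wide_lever"):
        for r in env.masks_of(cam,t)[:2]:
            m=r["mask"]&(d>0)
            if m.sum()<5: continue
            q=P[m]; zt=np.percentile(q[:,2],90)
            print(cam,t,round(r["score"],2),r["rect"],m.sum(),np.median(q,0).round(3),q.min(0).round(3),q.max(0).round(3))
o=env.observe();print(o)
print(R.from_rotvec(o["orientation"]).as_matrix().round(3))
E
```

```text
pics
top wide_pad 0.74 [223.0, 160.7, 16.5, 36.3] 287 [0.561 0.3   0.079] [0.525 0.284 0.061] [0.636 0.325 0.091]
top wide_bin 0.65 [193.6, 97.7, 84.1, 97.6] 5162 [0.713 0.29  0.132] [ 0.523  0.17  -0.008] [0.86  0.449 0.142]
top wide_lid 0.63 [195.4, 99.3, 80.6, 63.9] 4152 [0.723 0.288 0.133] [ 0.628  0.17  -0.005] [0.82  0.44  0.142]
top narrow_lid 0.87 [390.7, 104.8, 56.8, 66.4] 2856 [ 0.704 -0.282  0.132] [ 0.61  -0.391 -0.003] [ 0.802 -0.196  0.142]
top narrow_bin 0.76 [386.0, 108.7, 63.5, 96.9] 3585 [ 0.692 -0.273  0.131] [ 0.506 -0.395 -0.006] [ 0.8   -0.196  0.142]
top narrow_bin 0.62 [158.6, 162.4, 29.9, 37.0] 900 [0.578 0.493 0.07 ] [0.522 0.449 0.   ] [0.639 0.552 0.079]
top wide_lever 0.81 [221.7, 162.9, 17.3, 36.6] 317 [0.564 0.3   0.078] [ 0.523  0.284 -0.007] [0.636 0.343 0.091]
scene wide_pad 0.62 [412.4, 197.5, 12.1, 24.4] 208 [0.552 0.3   0.081] [ 0.508  0.28  -0.002] [0.601 0.336 0.09 ]
scene wide_pad 0.42 [312.0, 184.3, 26.5, 25.3] 534 [0.485 0.002 0.041] [ 0.43  -0.037 -0.002] [0.515 0.04  0.055]
scene wide_bin 0.66 [384.2, 201.9, 82.7, 95.7] 5799 [0.75  0.284 0.
[... 684 characters left out ...]
13156141e-01,  4.61115352e-02,  1.30360294e+00,
       -5.09111642e-06,  1.43117180e+00]), 'joint_velocities': array([ 0.00104158, -0.00097135, -0.00017471, -0.00229249,  0.0005264 ,
        0.00048837]), 'joint_torque': array([-1.09175719e-03, -4.80290616e+01,  2.98747605e+01, -3.81671980e-04,
       -8.70580561e-05, -9.64249182e-06]), 'ee_pos': array([ 0.13377137, -0.55926912,  0.23135288]), 'orientation': array([ 3.11981382e+00,  3.68011234e-01, -1.31841442e-05]), 'wrist_force': array([-0.11349948,  0.3127409 , -0.22236942]), 'moment': array([ 0.01227932,  0.01285813, -0.03654908]), 'finger_gap': 0.08526617393794275}
[[ 0.973  0.233  0.   ]
 [ 0.233 -0.973 -0.   ]
 [-0.     0.    -1.   ]]
```

Run:
```python
from h import *
for cam in("top",):
    im,d=env.read_camera(cam); P=cloud(cam,d)
    for t in("wide_lid","narrow_lid"):
        m=env.masks_of(cam,t)[0]["mask"]&(abs(P[...,2]-.131)<.008)
        print(t,cv2.minAreaRect((P[m][:,:2]*1000).astype(np.float32)))
    x,y,z=P[...,0],P[...,1],P[...,2]
    m=(abs(z-.083)<.007)&(x>.5)&(x<.62)&(abs(y-.3)<.06)
    q=P[m];print(m.sum(),q.mean(0),q.min(0),q.max(0),cv2.minAreaRect((q[:,:2]*1000).astype(np.float32)))
    for n in("junction_box","socket_plate","switch_carton","cable_coil"):
        for r in env.masks_of(cam,n)[:1]:
            k=r["mask"]&(d>0)&(z>.004);print(n,round(r["score"],2),P[k].min(0).round(3),P[k].max(0).round(3))
    cv2.imwrite("pics/t2.png",cv2.resize(im[70:320,80:500,::-1],None,fx=1.9,fy=1.9))
```

```text
wide_lid ((724.0192260742188, 288.80780029296875), (227.18519592285156, 176.7138671875), 85.10592651367188)
narrow_lid ((0.0, 0.0), (0.0, 0.0), 0.0)
193 [0.55153514 0.3026705  0.081832  ] [0.52287005 0.28333854 0.07617686] [0.61867475 0.32491017 0.08938489] ((570.4376220703125, 299.4242248535156), (39.84675979614258, 94.81396484375), 82.0381088256836)
junction_box 0.66 [ 0.431 -0.032  0.008] [0.509 0.043 0.051]
socket_plate 0.21 [0.522 0.448 0.004] [0.648 0.552 0.08 ]
switch_carton 0.64 [0.521 0.448 0.004] [0.648 0.552 0.08 ]
cable_coil 0.76 [0.338 0.432 0.004] [0.488 0.598 0.061]
```

View pics/t2.png

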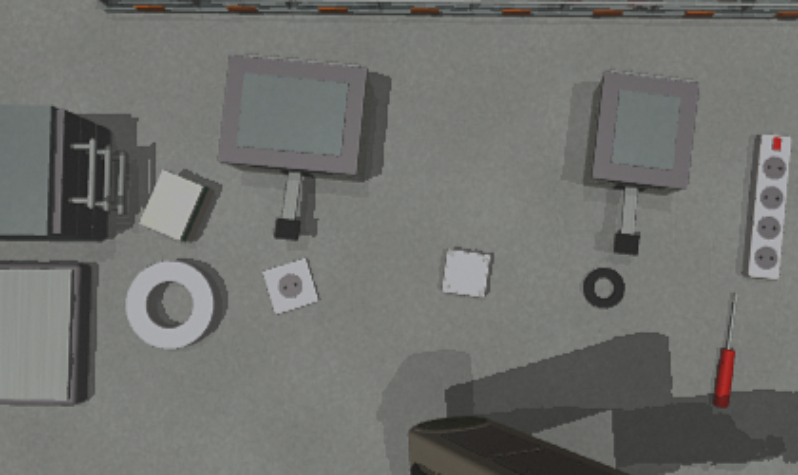

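The overhead crop shows the wide bin at the upper left, with its lid around (295,112) and its lever running down to the black pad at (287,229). The socket plate lies ahead of the pad at (290,286). From the lid fit, the bin yaw is about -0.086 rad. The pad centre comes out at about (0.540, 0.304), and the depth points of the pad agree. I'll swing round the base axis at z = 0.23 with the fingers shut.

```bash
python3 -m inch '[[[0,0.02,-0.0007,0,0,0,-0.0348],[0,0.04,-0.0014,0,0,0,-0.0695],[0,0.04,-0.0014,0,0,0,-0.0695],[0,0.04,-0.0014,0,0,0,-0.0695],[0,0.04,-0.0014,0,0,0,-0.0695],[0,0.04,-0.0014,0,0,0,-0.0695],[0,0.04,-0.0014,0,0,0,-0.0695],[0,0.04,-0.0014,0,0,0,-0.0695]]]'
python3 -m inch '[[[0,0.04,-0.0014,0,0,0,-0.0695],[0,0.04,-0.0014,0,0,0,-0.0695],[0,0.04,-0.0014,0,0,0,-0.0695],[0,0.04,-0.0014,0,0,0,-0.0695],[0,0.04,-0.0014,0,0,0,-0.0695],[0,0.04,-0.0014,0,0,0,-0.0695],[0,0.04,-0.0014,0,0,0,-0.0695],[0,0.04,-0.0014,0,0,0,-0.0695]]]'
python3 -m inch '[[[0,0.04,-0.0014,0,0,0,-0.0695],[0,0.04,-0.0014,0,0,0,-0.0695],[0,0.04,-0.0014,0,0,0,-0.0695],[0,0.04,-0.0014,0,0,0,-0.0695],[0,0.04,-0.0014,0,0,0,-0.0695],[0,0.04,-0.0014,0,0,0,-0.0695],[0,0.04,-0.0014,0,0,0,-0.0695],[0,0.02,-0.0007,0,0,0,-0.0348]]]'
python3 -m inch '[[[0,0,0,0,0,0,-0.112],[0,0,0,0,0,0,-0.112],[0,0,0,0,0,0,-0.112],[0,0,0,0,0,0,-0.112],[0,0,0,0,0,0,-0.112],[0,0,0,0,0,0,-0.112],[0,0,0,0,0,0,-0.112],[0,0,0,0,0,0,-0.112]]]'
cat >> h.py <<'E'
def err(x,y,z,yaw):
    o=env.observe();M=R.from_rotvec(o["orientation"])
    T=R.from_euler("ZX",[yaw,np.pi])
    print("t",o["clock"],"pos",o["ee_pos"].round(4),"shift",(M.inv().apply(np.array([x,y,z])-o["ee_pos"])).round(4),"turn",(M.inv()*T).as_rotvec().round(3),"F",o["wrist_force"].round(2),"gap",round(o["finger_gap"],4))
E
python3 -c "
from h import *
err(.54,.304,.14,3.056)"
```

```text
clock: 1.72
ee_pos: [0.3965, -0.4168, 0.2313]
orientation: [2.917, 1.164, 0.0]
wrist_force: [0.3, -1.8, -0.2]
finger_gap: 0.0
clock: 2.38
ee_pos: [0.5573, -0.1442, 0.2312]
orientation: [2.486, 1.92, 0.0]
wrist_force: [0.8, -0.1, -0.3]
finger_gap: -0.0002
clock: 3.05
ee_pos: [0.5544, 0.1548, 0.2313]
orientation: [-1.903, -2.499, -0.001]
wrist_force: [-0.3, 0.6, -0.7]
finger_gap: 0.0001
clock: 3.72
ee_pos: [0.5554, 0.1508, 0.2313]
orientation: [0.634, 3.077, -0.0]
wrist_force: [0.0, 0.0, -1.8]
finger_gap: 0.0
t 3.7167 pos [0.5554 0.1508 0.2313] shift [0.0747 0.1346 0.0912] turn [-0.     0.    -0.321] F [ 0.04  0.03 -1.83] gap 0.0
```

```bash
python3 -m inch '[[[0,0.015,0.027,0.018,0,0,0],[0,0.015,0.027,0.018,0,0,0],[0,0.015,0.027,0.018,0,0,0],[0,0.015,0.027,0.018,0,0,0],[0,0.015,0.027,0.018,0,0,0],[0,0,0,0,0,0,-0.107],[0,0,0,0,0,0,-0.107],[0,0,0,0,0,0,-0.107]]]'
python3 - <<'E'
from h import *
err(.54,.304,.14,3.056)
o=env.observe();im,d=env.read_camera("wrist");cv2.imwrite("pics/w1.png",im[:,:,::-1])
c=env.calibration("wrist");K=np.array(c["K"]);T=np.array(c["tool_from_camera"])
print(K.round(1),T.round(3))
M=R.from_rotvec(o["orientation"])
v,u=np.mgrid[:400,:640];a=(u-K[0,2]);b=(v-K[1,2]);r=np.hypot(a,b)/K[0,0];k=np.tan(np.clip(r,0,1.45))/np.maximum(r,1e-9)/K[0,0]
p=np.stack([a*k*d,b*k*d,d],-1)@T[:3,:3].T+T[:3,3]
P=M.apply(p.reshape(-1,3)).reshape(p.shape)+o["ee_pos"]
for t in("wide_pad","wide_lever"):
    for e in env.masks_of("wrist",t)[:2]:
        m=e["mask"]&(d>0);q=P[m];print(t,e["score"],e["rect"],np.median(q,0),q.min(0),q.max(0))
x,y,z=P[...,0],P[...,1],P[...,2]
m=(d>0)&(abs(z-.083)<.008)&(x>.5)&(x<.557)&(abs(y-.304)<.04);q=P[m];print(m.sum(),q.mean(0),q.min(0),q.max(0))
E
```

```text
clock: 4.38
ee_pos: [0.5401, 0.3054, 0.1403]
orientation: [-0.132, -3.138, 0.001]
wrist_force: [0.9, 0.2, -0.4]
finger_gap: -0.0001
t 4.3833 pos [0.5401 0.3054 0.1403] shift [-0.0001 -0.0014  0.0003] turn [-0.001 -0.001  0.001] F [ 0.94  0.25 -0.36] gap -0.0001
[[309.7   0.  322.9]
 [  0.  309.7 197.9]
 [  0.    0.    1. ]] [[ 0.001 -0.966 -0.259  0.065]
 [ 1.     0.001 -0.    -0.002]
 [ 0.    -0.259  0.966 -0.142]
 [ 0.     0.     0.     1.   ]]
wide_pad 0.76 [289.2, 191.4, 62.6, 128.0] [0.53838255 0.30085395 0.08273216] [ 0.5222949   0.26948136 -0.00183477] [0.6373739  0.32783436 0.15269276]
wide_lever 0.88 [291.8, 190.0, 55.7, 126.6] [0.53806122 0.30075038 0.08280012] [ 5.22294898e-01  2.79465232e-01 -9.10075858e-05] [0.63693798 0.32110541 0.14691239]
2534 [0.53818439 0.30131196 0.08272584] [0.5222949  0.28060299 0.07735283] [0.55692854 0.32199802 0.08642563]
```

View pics/w1.png

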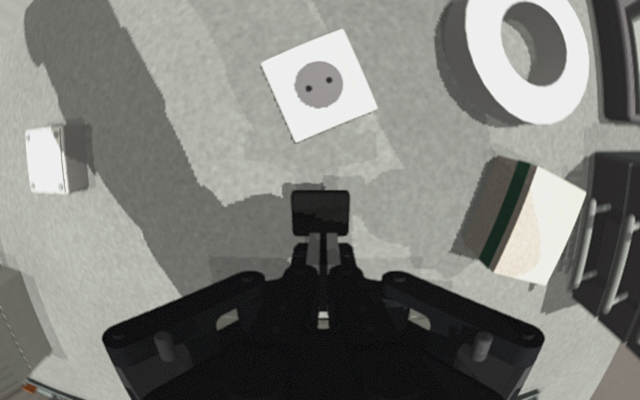

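The wrist view shows the pad at (320,212), just ahead of the shut fingertips, with nothing in the way. The socket plate at (320,85) is well clear. The pad centre measures (0.539, 0.3015), so I'll correct by -4 mm in y, go slightly toward the free end, and lower.

```bash
python3 -m inch '[[[0,0.003,-0.004,0.008,0,0,0],[0,0,0,0.01,0,0,0],[0,0,0,0.01,0,0,0],[0,0,0,0.01,0,0,0],[0,0,0,0.007,0,0,0],[0,0,0,0.004,0,0,0],[0,0,0,0.003,0,0,0],[0,0,0,0.002,0,0,0]]]'
python3 -m inch '[[[0,0,0,0.0015,0,0,0],[0,0,0,0.0015,0,0,0],[0,0,0,0.0015,0,0,0],[0,0,0,0.0015,0,0,0],[0,0,0,0.0015,0,0,0],[0,0,0,0.0015,0,0,0],[0,0,0,0.0015,0,0,0],[0,0,0,0.0015,0,0,0]]]'
```

```text
clock: 5.2
ee_pos: [0.5373, 0.3008, 0.0867]
orientation: [-0.143, -3.138, 0.0]
wrist_force: [-0.1, -0.2, -0.4]
finger_gap: -0.0
clock: 5.87
ee_pos: [0.5372, 0.3009, 0.0752]
orientation: [-0.143, -3.138, -0.0]
wrist_force: [-1.9, 0.2, 4.3]
finger_gap: 0.0002
```

```bash
python3 -m inch '[[[0,0,0,0.0015,0,0,0],[0,0,0,0.002,0,0,0],[0,0,0,0.002,0,0,0],[0,0,0,0.002,0,0,0],[0,0,0,0.002,0,0,0],[0,0,0,0.002,0,0,0],[0,0,0,0.002,0,0,0],[0,0,0,0.002,0,0,0]]]'
python3 -m inch '[[[0,0,0,0.002,0,0,0],[0,0,0,0.002,0,0,0],[0,0,0,0.002,0,0,0],[0,0,0,0.002,0,0,0],[0,0,0,0.0015,0,0,0],[0,0,0,0.001,0,0,0],[0,0,0,0.001,0,0,0],[0,0,0,0.001,0,0,0]]]'
```

```text
clock: 6.53
ee_pos: [0.5373, 0.3008, 0.0594]
orientation: [-0.143, -3.138, 0.0]
wrist_force: [-3.0, 0.4, 2.8]
finger_gap: -0.0
clock: 7.2
ee_pos: [0.5379, 0.3008, 0.0473]
orientation: [0.143, 3.137, -0.0]
wrist_force: [-1.2, 1.4, 3.3]
finger_gap: -0.0001
```

```bash
python3 -m inch '[[[0,0,0,0.001,0,0,0],[0,0,0,0.001,0,0,0],[0,0,0,0.001,0,0,0],[0,0,0,0.001,0,0,0],[0,0,0,0.001,0,0,0],[0,0,0,0.001,0,0,0]]]'
python3 -m inch '[[[0,0,0,0.0005,0,0,0],[0,0,0,0.0005,0,0,0],[0,0,0,0.0005,0,0,0]]]'
```

```text
clock: 7.7
ee_pos: [0.538, 0.3008, 0.0413]
orientation: [0.143, 3.137, -0.0]
wrist_force: [1.4, -0.6, 1.4]
finger_gap: -0.0001
clock: 7.95
ee_pos: [0.5375, 0.3007, 0.0397]
orientation: [0.143, 3.138, -0.0]
wrist_force: [1.2, -0.7, 1.5]
finger_gap: -0.0
```

```bash
python3 -m inch '[[[0,0,0,0.0005,0,0,0],[0,0,0,0.0005,0,0,0],[0,0,0,0.0005,0,0,0]]]'
python3 -m inch '[[[0,0,0,0.0005,0,0,0],[0,0,0,0.0005,0,0,0]]]'
python3 - <<'E'
from h import *
im,d=env.read_camera("scene");cv2.imwrite("pics/s2.png",cv2.resize(im[120:320,340:540,::-1],None,fx=3,fy=3));P=cloud("scene",d)
for t in("wide_lid",):
    for e in env.masks_of("scene",t)[:2]:
        m=e["mask"]&(d>0)&(P[...,2]>.16)
        q=P[m]; c=q.mean(0); n=np.linalg.svd(q-c,full_matrices=False)[2][2]; print(e["score"],e["rect"],q.max(0),"tilt",np.arccos(abs(n[2])))
E
```

```text
clock: 8.2
ee_pos: [0.5373, 0.3008, 0.0382]
orientation: [-0.143, -3.138, 0.0]
wrist_force: [1.8, -0.1, 1.3]
finger_gap: 0.0002
clock: 8.37
ee_pos: [0.5373, 0.3008, 0.0371]
orientation: [-0.143, -3.138, 0.0]
wrist_force: [-0.1, 0.0, 1.0]
finger_gap: 0.0
0.69 [383.2, 217.6, 97.5, 62.7] [0.80909821 0.39718094 0.28645713] tilt 1.0682125701196215<stdin>:6: RuntimeWarning: Mean of empty slice.
  ret = um.true_divide(
Traceback (most recent call last):
IndexError: index 2 is out of bounds for axis 0 with size 0
```

View pics/s2.png

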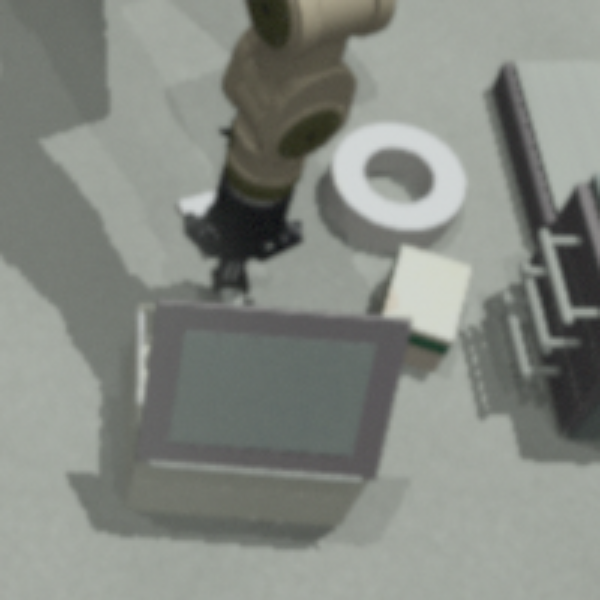

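The scene view shows the lid up, spanning (150–410, 305–470) in the crop, with the gripper clear of it at (230,270). The tilt is about 1.07 rad, so it isn't at the stop yet. I'll keep pressing in small steps until the force rises.

```bash
python3 -m inch '[[[0,0,0,0.0005,0,0,0],[0,0,0,0.0005,0,0,0]]]'
python3 -m inch '[[[0,0,0,0.0005,0,0,0],[0,0,0,0.0005,0,0,0]]]'
```

```text
clock: 8.63
ee_pos: [0.5373, 0.3007, 0.0362]
orientation: [-0.143, -3.138, 0.0]
wrist_force: [-0.7, 0.2, 2.5]
finger_gap: -0.0003
clock: 8.8
ee_pos: [0.5375, 0.3008, 0.0359]
orientation: [0.143, 3.138, -0.0]
wrist_force: [-1.4, -0.8, 8.9]
finger_gap: -0.0001
```

Force is rising, so this is the stop. I'll add 0.5 mm of margin and hold.

```bash
python3 -m inch '[[[0,0,0,0.0005,0,0,0],[0,0,0,0,0,0,0],[0,0,0,0,0,0,0],[0,0,0,0,0,0,0],[0,0,0,0,0,0,0],[0,0,0,0,0,0,0],[0,0,0,0,0,0,0],[0,0,0,0,0,0,0]]]'
python3 - <<'E'
from h import *
im,d=env.read_camera("scene");P=cloud("scene",d)
m=env.masks_of("scene","wide_lid")[0]["mask"]&(d>0)&(P[...,2]>.16)
q=P[m]; n=np.linalg.svd(q-q.mean(0),full_matrices=False)[2][2]; print("tilt",np.arccos(abs(n[2])))
E
for i in 1; do python3 -m inch '[[[0,0,0,0,0,0,0],[0,0,0,0,0,0,0],[0,0,0,0,0,0,0],[0,0,0,0,0,0,0],[0,0,0,0,0,0,0],[0,0,0,0,0,0,0],[0,0,0,0,0,0,0],[0,0,0,0,0,0,0]]]'; done
python3 -m inch '[[[0,0,0,0,0,0,0],[0,0,0,0,0,0,0],[0,0,0,0,0,0,0],[0,0,0,0,0,0,0],[0,0,0,0,0,0,0],[0,0,0,0,0,0,0],[0,0,0,0,0,0,0],[0,0,0,0,0,0,0]]]'
python3 -m inch '[[[0,0,0,0,0,0,0],[0,0,0,0,0,0,0],[0,0,0,0,0,0,0],[0,0,0,0,0,0,0],[0,0,0,0,0,0,0],[0,0,0,0,0,0,0],[0,0,0,0,0,0,0],[0,0,0,0,0,0,0]]]'
python3 -m inch '[[[0,0,0,0,0,0,0],[0,0,0,0,0,0,0],[0,0,0,0,0,0,0],[0,0,0,0,0,0,0],[0,0,0,0,0,0,0],[0,0,0,0,0,0,0],[0,0,0,0,0,0,0],[0,0,0,0,0,0,0]]]'
python3 -m inch '[[[0,0,0,0,0,0,0],[0,0,0,0,0,0,0],[0,0,0,0,0,0,0],[0,0,0,0,0,0,0],[0,0,0,0,0,0,0],[0,0,0,0,0,0,0]]]'
```

```text
clock: 9.47
ee_pos: [0.5375, 0.3008, 0.0359]
orientation: [0.143, 3.138, 0.0]
wrist_force: [-2.2, -1.4, 8.0]
finger_gap: -0.0
tilt 1.0898219193054888
clock: 10.23
ee_pos: [0.5375, 0.3008, 0.0359]
orientation: [0.143, 3.138, 0.0]
wrist_force: [-1.7, -1.1, 8.7]
finger_gap: 0.0001
clock: 10.9
ee_pos: [0.5375, 0.3008, 0.0359]
orientation: [0.143, 3.138, 0.0]
wrist_force: [-1.8, -2.1, 9.9]
finger_gap: 0.0
clock: 11.57
ee_pos: [0.5375, 0.3008, 0.0359]
orientation: [0.143, 3.138, 0.0]
wrist_force: [-1.5, -2.4, 8.0]
finger_gap: -0.0001
clock: 12.23
ee_pos: [0.5375, 0.3008, 0.0359]
orientation: [0.143, 3.138, 0.0]
wrist_force: [-1.5, -0.7, 8.4]
finger_gap: -0.0001
clock: 12.73
ee_pos: [0.5375, 0.3008, 0.0359]
orientation: [0.143, 3.138, 0.0]
wrist_force: [-2.6, -1.2, 9.5]
finger_gap: -0.0001
```

It held about 4 s against the stop with a measured tilt of 1.09 rad. Next comes the slow release, at about 12 mm/s or less.

```bash
python3 -m inch '[[[0,0,0,-0.0005,0,0,0],[0,0,0,-0.0005,0,0,0],[0,0,0,-0.0005,0,0,0],[0,0,0,-0.0005,0,0,0],[0,0,0,-0.0008,0,0,0],[0,0,0,-0.001,0,0,0],[0,0,0,-0.001,0,0,0],[0,0,0,-0.001,0,0,0]]]'
python3 -m inch '[[[0,0,0,-0.001,0,0,0],[0,0,0,-0.001,0,0,0],[0,0,0,-0.001,0,0,0],[0,0,0,-0.001,0,0,0],[0,0,0,-0.001,0,0,0],[0,0,0,-0.001,0,0,0],[0,0,0,-0.001,0,0,0],[0,0,0,-0.001,0,0,0]]]'
python3 - <<'E'
from h import *
im,d=env.read_camera("scene");P=cloud("scene",d)
m=env.masks_of("scene","wide_lid")[0]["mask"]&(d>0)&(P[...,2]>.16)
q=P[m]; n=np.linalg.svd(q-q.mean(0),full_matrices=False)[2][2]; print("tilt",np.arccos(abs(n[2])))
E
```

```text
clock: 13.4
ee_pos: [0.5367, 0.3008, 0.0403]
orientation: [-0.143, -3.137, 0.0]
wrist_force: [-1.8, -0.2, 1.2]
finger_gap: -0.0001
clock: 14.07
ee_pos: [0.5373, 0.3008, 0.0487]
orientation: [-0.143, -3.138, 0.0]
wrist_force: [-2.2, 0.4, 1.6]
finger_gap: -0.0001
tilt 0.7938622984877239
```

The lid is following, with the tilt at 0.79 rad and 1.6 N still on the fingers.

```bash
python3 -m inch '[[[0,0,0,-0.001,0,0,0],[0,0,0,-0.001,0,0,0],[0,0,0,-0.001,0,0,0],[0,0,0,-0.001,0,0,0],[0,0,0,-0.001,0,0,0],[0,0,0,-0.001,0,0,0],[0,0,0,-0.001,0,0,0],[0,0,0,-0.001,0,0,0]]]'
python3 -m inch '[[[0,0,0,-0.001,0,0,0],[0,0,0,-0.001,0,0,0],[0,0,0,-0.001,0,0,0],[0,0,0,-0.001,0,0,0],[0,0,0,-0.001,0,0,0],[0,0,0,-0.001,0,0,0],[0,0,0,-0.001,0,0,0],[0,0,0,-0.001,0,0,0]]]'
python3 -m inch '[[[0,0,0,-0.001,0,0,0],[0,0,0,-0.001,0,0,0],[0,0,0,-0.001,0,0,0],[0,0,0,-0.001,0,0,0],[0,0,0,-0.001,0,0,0],[0,0,0,-0.001,0,0,0],[0,0,0,-0.001,0,0,0],[0,0,0,-0.001,0,0,0]]]'
python3 -m inch '[[[0,0,0,-0.0007,0,0,0],[0,0,0,-0.0007,0,0,0],[0,0,0,-0.0006,0,0,0],[0,0,0,-0.0006,0,0,0],[0,0,0,-0.0006,0,0,0],[0,0,0,-0.0006,0,0,0],[0,0,0,-0.0006,0,0,0],[0,0,0,-0.0006,0,0,0]]]'
python3 -m inch '[[[0,0,0,-0.0006,0,0,0],[0,0,0,-0.0006,0,0,0],[0,0,0,-0.0006,0,0,0],[0,0,0,-0.0006,0,0,0],[0,0,0,-0.0006,0,0,0],[0,0,0,-0.0006,0,0,0],[0,0,0,-0.0006,0,0,0],[0,0,0,-0.0006,0,0,0]]]'
python3 -m inch '[[[0,0,0,-0.0006,0,0,0],[0,0,0,-0.0006,0,0,0],[0,0,0,-0.0006,0,0,0],[0,0,0,-0.0006,0,0,0]]]'
```

```text
clock: 14.83
ee_pos: [0.5374, 0.3008, 0.0567]
orientation: [-0.143, -3.138, 0.0]
wrist_force: [-2.9, -0.2, 3.5]
finger_gap: 0.0002
clock: 15.5
ee_pos: [0.5375, 0.3008, 0.0647]
orientation: [0.143, 3.138, -0.0]
wrist_force: [-2.6, 0.2, 2.7]
finger_gap: 0.0
clock: 16.17
ee_pos: [0.538, 0.3008, 0.0729]
orientation: [0.143, 3.137, -0.0]
wrist_force: [-0.8, -0.7, 3.2]
finger_gap: -0.0001
clock: 16.83
ee_pos: [0.5379, 0.3009, 0.0777]
orientation: [0.143, 3.138, 0.0]
wrist_force: [2.5, -0.9, 3.0]
finger_gap: 0.0002
clock: 17.5
ee_pos: [0.5374, 0.3008, 0.0824]
orientation: [0.143, 3.138, -0.0]
wrist_force: [1.7, 0.2, 2.5]
finger_gap: 0.0001
clock: 17.83
ee_pos: [0.5371, 0.3008, 0.0847]
orientation: [-0.143, -3.138, 0.0]
wrist_force: [0.6, -0.3, 1.5]
finger_gap: -0.0005
```

```bash
python3 -m inch '[[[0,0,0,-0.0005,0,0,0],[0,0,0,-0.0005,0,0,0],[0,0,0,-0.0005,0,0,0],[0,0,0,-0.0005,0,0,0],[0,0,0,-0.0005,0,0,0],[0,0,0,-0.0005,0,0,0],[0,0,0,-0.0005,0,0,0],[0,0,0,-0.0005,0,0,0]]]'
python3 -m inch '[[[0,0,0,-0.001,0,0,0],[0,0,0,-0.002,0,0,0],[0,0,0,-0.01,0,0,0],[0,0,0,-0.02,0,0,0],[0,0,0,-0.03,0,0,0],[0,0,0,-0.03,0,0,0],[0,0,0,-0.02,0,0,0],[0,0,0,0,0,0,0]]]'
python3 -m inch '[[[0,0,-0.02,0,0,0,0],[0,0,-0.04,0,0,0,0],[0,0,-0.04,0,0,0,0],[0,0,-0.04,0,0,0,0],[0,0,-0.02,0,0,0,0],[0,0,0,0,0,0,0],[0,0,0,0,0,0,0]]]'
python3 - <<'E'
from h import *
for cam in("top","scene"):
    im,d=env.read_camera(cam);P=cloud(cam,d)
    for t in("wide_lid","narrow_lid"):
        m=env.masks_of(cam,t)[:1]
        if not m: print(cam,t,"missed");continue
        m=m[0]["mask"]&(d>0)&(P[...,2]>.11)
        q=P[m]
        if len(q)>9: n=np.linalg.svd(q-q.mean(0),full_matrices=False)[2][2]; print(cam,t,"tilt",np.arccos(abs(n[2])).round(3),q[:,2].max())
    if cam=="top":
        x,y,z=P[...,0],P[...,1],P[...,2];k=(x>.525)&(x<.555)&(abs(y-.302)<.015);print("pad z",np.median(z[k]))
        cv2.imwrite("pics/t3.png",cv2.resize(im[70:320,80:500,::-1],None,fx=1.9,fy=1.9))
E
```

```text
clock: 18.5
ee_pos: [0.5373, 0.3008, 0.0888]
orientation: [-0.143, -3.138, 0.0]
wrist_force: [0.8, -0.0, 0.4]
finger_gap: 0.0002
clock: 19.17
ee_pos: [0.5399, 0.3019, 0.2083]
orientation: [0.143, 3.13, 0.006]
wrist_force: [-0.1, -0.3, 1.1]
finger_gap: -0.0003
clock: 19.75
ee_pos: [0.5228, 0.1405, 0.2021]
orientation: [0.147, 3.138, 0.0]
wrist_force: [-0.1, 0.4, 0.4]
finger_gap: -0.0
top wide_lid tilt 0.064 0.662322495071728
top narrow_lid tilt 0.003 0.14230789789061143
pad z 0.0833545133118816
scene wide_lid tilt 0.001 0.1444745781267778
scene narrow_lid tilt 0.0 0.1425695880992808
```

View pics/t3.png

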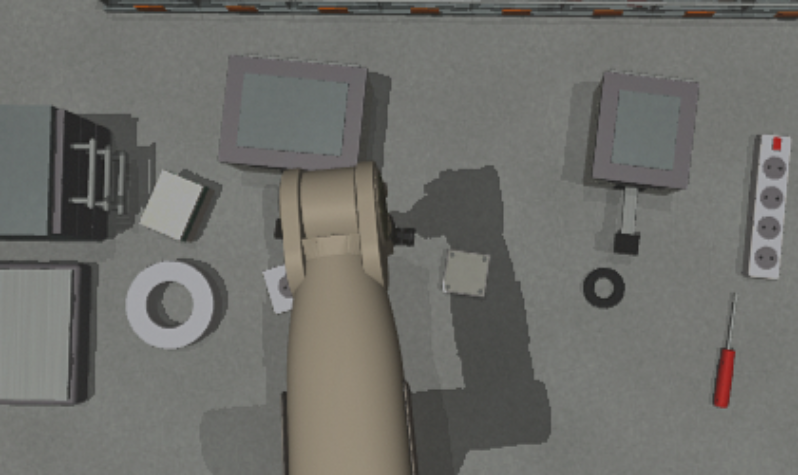

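The top view shows both lids shut, at (295,112) and (645,130). The pad is back up, and all the loose goods sit where they were. The arm hangs clear at about z = 0.2.

```bash
python3 -c "
from cell import env
o=env.observe();print(o['clock'],o['wrist_force']);print(env.close_job())"
```

```text
20.05 [-0.43075428 -0.3263815  -0.30412889]
the job is handed in; nothing more can be done
None
```

I opened the wide bin fully by pressing its lever with the shut fingertips, held it open for about 4 s, closed it gently and handed the job in at 20 s.

- **Open:** I pressed the lever to its stop, where the force rose to about 9 N. The lid measured 1.09 rad of tilt against the nominal 1.1.
- **Close:** I raised the fingers over about 5 s at no more than 12 mm/s. Wherever I read the force, it stayed above zero until the pad reached the top.
- **Last checks:** The scene camera gave 0.001 rad of tilt for the wide lid and 0.000 for the narrow one. The pad top is back at 83 mm, and in the top picture the loose goods look unmoved. The socket plate and the wide bin's pad were partly hidden by the arm.
- **Disagreement:** The top camera read 0.064 rad for the wide lid. Its mask included points on the arm, up to z = 0.66 m, so I relied on the scene camera and the picture.

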